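Clamp a reagent bottle with the capstan

TASK

Stand the amber bottle with the black cap upright on the bottle clamp, in the open bay between the jaw and the blue V fence, setting it down gently and letting it go. Then wind the jaw in, by pushing the capstan's spokes round one after another, until it clamps the bottle against the fence with about 12 N; beyond 20 N the glass cracks, and the jaw itself is not to be pushed by hand. Leave the bottle clamped and everything else on the bench where it is.

Things in the scene. Friction and masses are not known exactly. Their poses are not given: they have to be found in the camera images.
- amber_bottle: amber reagent bottle with a black cap, about 0.2 kg. Origin: centre of its underside, z up. Round body 56 mm across with a shoulder that ends 87 mm up; black cap 35 mm across from 87 to 105 mm up, which is the place to grip it. It stands loose on the worktop
- dark_bottle: dark brown bottle with a white cap, 48 mm across and 90 mm high, origin at the centre of its underside; a bystander on the same side of the bench as the amber bottle
- clamp: bottle clamp fixed to the bench: grey base plate 322 x 132 x 18 mm, from -70 to +252 mm along its x axis, with capstan, white hood, jaw and blue V fence in a row. Origin on the capstan's axis at the plate's underside; x runs along the slide from capstan to jaw to fence, z up
- bay (a point): point on the top of the clamp's base plate (18 mm above the bench) on the slide's axis, 172 mm from the capstan axis: a good place for the centre of the bottle's underside before the jaw is wound in
- jaw_face (a point): centre of the front face of the jaw's black rubber pad while not compressed, 42 mm up; moves with the jaw. In the clamp's frame its x is 106 mm + 16 mm per radian of capstan. Pad 74 mm wide, 25 to 59 mm up, sprung: it yields 0.2 mm per newton (5 N/mm), up to 6 mm
- red_spoke (a point): end of the red spoke's centre line, 55 mm from the capstan axis, 58 mm above the bench
- capstan (a joint): capstan angle in rad, growing clockwise seen from above, which drives the jaw to the fence 16 mm per radian. At 0 the red spoke points along the clamp's -x, away from the jaw. Turning it unloaded takes about 0.3 N m (7 N at 44 mm radius), plus 0.016 N m for each newton of clamping; it stays where it is left, up to about 18 N of clamping
- jaw (a joint): travel of the jaw in m from its rearmost place, geared to the capstan
- timer: white bench timer, 66 mm square, a bystander
- tape: green tape roll, 72 mm across, a bystander
- hub_top (a point): top of the capstan's hub, on its upright axis, 75 mm above the bench. Hub radius 16 mm (bearing of radius 26 mm below it, up to 34 mm). Four level spokes 90 degrees apart (one with red sleeve, three black) reach out to radius 62 mm: 10 mm thick, 13 mm over the sleeves (radius 30 to 62), centre line 58 mm above the bench; free below down to the base plate at 18 mm
- hood (a point): centre of the top of the white hood, 86 mm above the bench. Its roof (76 to 86 mm up, clamp x from +10 to +74 mm, y within 66 mm either side) covers the half of the capstan towards the jaw; the spokes pass beneath it and can be reached only on the open half, away from the jaw
- clamped_at (a point): on the base plate's top on the slide's axis, 192 mm from the capstan axis: the bottle's centre when clamped, give or take 6 mm, because the blue V fence (23 to 69 mm up; it centres the bottle on the slide's axis) is set anew for each batch and its setting is not measured

How it is judged:
On the way, in this order (a step that is already met when the one before it is completed fails the run):
1. the amber bottle stands upright in the bay, let go, with the jaw not yet clamping it (z of amber_bottle in the frame of clamp between 0.014 and 0.022 m and horizontal distance between amber_bottle and bay below 0.035 m and angle between amber_bottle's own z axis and vertical below 0.06 rad and contact force between the fingers and amber_bottle below 0.2 N and linear speed of amber_bottle below 0.02 m/s), for 0.2 s.
2. the jaw clamps the bottle with more than 6 N (contact force between jaw and amber_bottle above 6 N), for 0.2 s.
At the end, for the whole second after the job is handed in: The amber bottle stands upright (within 0.06 rad) on the clamp's base plate, seated in the V fence (axis within 6 mm of the slide's axis, 180 to 204 mm from the capstan's axis), still, and the jaw clamps it with 6 to 18 N; the capstan is still and let go (contact force between jaw and amber_bottle between 6 and 18 N and x of amber_bottle in the frame of clamp between 0.18 and 0.204 m and y of amber_bottle in the frame of clamp between -0.006 and 0.006 m and z of amber_bottle in the frame of clamp below 0.023 m and angle between amber_bottle's own z axis and vertical below 0.06 rad and linear speed of amber_bottle below 0.01 m/s and velocity of joint capstan between -0.05 and 0.05 rad/s); the robot touches nothing.
It fails at once if the jaw presses the bottle with more than 20 N (contact force between jaw and amber_bottle above 20 N).
It fails at once if the bottle is dropped or rammed onto the clamp (over 60 N) (contact force between clamp and amber_bottle above 60 N).
It fails at once if the robot pushes the jaw itself (over 3 N) (contact force between any of the fingers, the arm and jaw above 3 N).
It fails at once if a bystander is shifted by more than 20 mm (distance of any of dark_bottle, timer, tape from where it was at the start of the episode above 0.02 m).
It fails at once if the amber bottle is tipped over (angle between amber_bottle's own z axis and vertical above 0.5 rad).
It also fails if it takes over 72 s, if anything falls off the work surface, if the arm or the gripper's body presses on something with over 40 N, if the wrist force passes 120 N, or if a joint passes its speed limit or range.

ROBOT

A 7-joint arm with a two-finger parallel gripper is mounted at the origin on a cart in front of the work surface, level with it; the furniture and walls round the work are solid. World frame = base frame: x ahead of the robot, y to its left, z up, the work surface at z = 0. Lengths are in m, angles in rad, forces in N, time in s.
With the tool pointing down it reaches from about 0.4 to 0.9 m from the base axis. Payload 5.5 kg.
Tool frame: the origin (TCP) lies where the fingers leave the gripper's body, on its centre line; the fingertips stand 66 mm ahead of it and the grasp point (between the pads) lies 47 mm ahead of it (arm.grasp_offset is the distance from the TCP to the grasp point, in m); z points along the fingers, y is the line along which they close (so a half turn about z gives the same grasp; the last joint's range is limited). The gripper opens to 92 mm and grips with 3 to 60 N. Pads are 19 mm wide; open, the fingers measure 130 mm over their backs; the gripper's body (75 mm by 190 mm) begins 47 mm behind the grasp point.
Start: joints at [1.521, 0.501, -0.427, 1.55, 0.221, 1.138, -0.21], TCP at [0.2, -0.618, 0.292] pointing down, gripper open.
Joint ranges: [-2.88, 2.88], [-0.31, 2.03], [-1.54, 1.56], [0.2, 2.42], [-1.41, 4.55], [0.19, 2.02], [-2.57, 2.57]. Speed limits (rad/s): [2.57, 2.57, 3.14, 3.14, 3.14, 3.14, 3.14].

INTERFACE

Orientations are given as a unit quaternion [w, x, y, z].
In Python, from workcell import arm, imaging, ticket gives the robot as it stands.
- The arm moves only by the tool carry_out, never from a script. Its argument "increments" is a list of rows, each a list of 5 numbers: the shift along the tool's x, y, z in m, then the turn about the tool's z in degrees, then the opening, from 0 (shut) to 1 (fully open). A call has 1 to 8 rows; each row is the pose to reach, as a shift and turn from the pose commanded when the call began, along the tool's axes at that moment; what a row does not reach only later rows make up. A row lasts 1/12 s, in which the tool goes at most 41.7 mm and 7.16 degrees, less where a joint would pass 70% of its speed; a pose out of reach is approached as far as the arm can. A call with a gripper value outside its range is refused whole. The fingers move at their own pace and stop on an object; the grip force is fixed at half the most. Time passes only in rows, so rows that repeat a pose let the fingers close. It gives the time, the measured TCP pose, the force, the opening and the grip force at its end, in the units of the state.
- arm.sense(): the state, without advancing time (a new reading comes with each control period).
- imaging.get_image(name): name is "scene" or "top" or "wrist"; returns the picture (384x512x3 uint8, red, green, blue); there is no depth.
- imaging.camera_info(name): a dict with "fov_y" (degrees; the focal length in pixels is half the picture's height over the tangent of half this angle, whatever the lens; pixels are square), "cx", "cy" (the principal point, pixels), "origin" and "attitude" of the camera in the world. Camera axes: x right, y down, z forward; pixel columns grow to the right and rows downward; lengths in m; the calibration is good to about 2 mm. A picture is of the moment at which its call begins: read the wrist's pose just before it. camera_info takes no time and is no camera call; for the wrist camera it gives the pose at the moment of the call.
- ticket.finish_job(): hands the job in; it is judged then, once.
The state is a dict: "clock": time; "qpos": joint angles; "joint_vel": joint speeds; "joint_efforts": joint torques, N m; "ee_pos": TCP position; "orientation": TCP orientation; "contact_force": force on the tool from outside, world axes, zero at the start; "wrist_torque": the same for the moment, N m; "opening": finger opening in m; "grip_force": force on a finger pad.
Only numpy, scipy, OpenCV 4.12 (cv2) and the standard library are available. Lean on these libraries where they do the work, as an engineer would, in place of code of your own. Each camera call takes 0.05 s, during which the arm holds its last target. There are 200 camera calls.

## Working session

There is one attempt and no reset: what is moved stays moved. The work goes in short steps, Python scripts to look and compute and a tool call to move; the robot and the scene stay as the last step left them, time stands still between calls to the robot, and variables do not carry over. Pictures are saved under pics/ and viewed, at most 10 in all, crops included, and the job is handed in when it is done.

Besides the shell and the picture viewer there is one more tool, called by a JSON object that holds its "op" and its "data". carry_out: Moves the arm, as the interface text tells. Its arguments: {"type":"object","properties":{"increments":{"type":"array"}},"required":["increments"]}

```bash
mkdir -p pics; ls
python3 - <<'E'
from workcell import arm, imaging
import cv2
for n in ("scene","top"):
    print(n,imaging.camera_info(n)); cv2.imwrite(f"pics/{n}0.png",imaging.get_image(n)[:,:,::-1])
print(arm.sense())
E
```

```text
pics
scene {'fov_y': 57.57399217488009, 'cx': 259.8437877988449, 'cy': 192.5219459820268, 'origin': array([ 0.12379969, -0.39022265,  0.59878057]), 'attitude': array([-0.40603226,  0.83399137, -0.33323755,  0.16896431])}
top {'fov_y': 42.48217687246962, 'cx': 253.62029788627243, 'cy': 188.05232306584847, 'origin': array([0.43553382, 0.07907317, 1.41482794]), 'attitude': array([ 0.03480657, -0.7050821 ,  0.70752481, -0.0325019 ])}
{'clock': 0.1, 'qpos': array([ 1.52121872,  0.50178762, -0.42679984,  1.55136815,  0.22082764,
        1.13828674, -0.2102706 ]), 'joint_vel': array([ 9.10490954e-04, -9.85142876e-04, -1.07656289e-03, -3.63094432e-03,
        1.66471733e-03,  9.80819683e-05, -2.33641427e-03]), 'joint_efforts': array([-1.17602450e-02, -5.67864561e+01, -5.83846986e+00, -2.79910183e+01,
       -6.89707976e-02,  2.40468438e-02,  9.54537040e-05]), 'ee_pos': array([ 0.19979477, -0.61797954,  0.29125082]), 'orientation': array([-8.87369243e-04,  9.87788992e-01,  1.55795076e-01, -1.18672764e-04]), 'contact_force': array([-0.03318361,  0.24667618,  0.15609507]), 'wrist_torque': array([ 0.03314461, -0.0092862 , -0.01755546]), 'grip_force': 0.0, 'opening': 0.09199388900210335}
```

View pics/scene0.png

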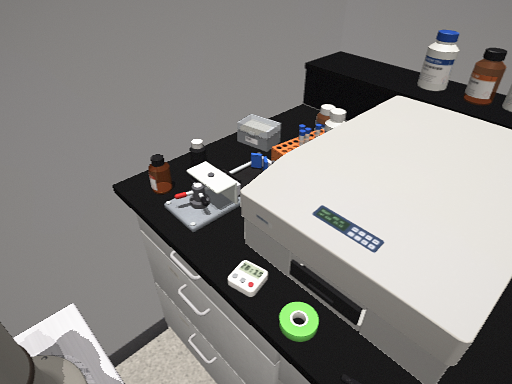

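View pics/top0.png

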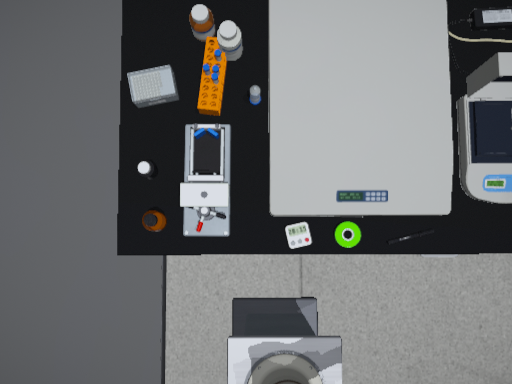

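The scene view shows the amber bottle at (158,175), the clamp at (205,195), the dark bottle at (197,150), the timer at (248,278) and the tape at (299,321). In the top view, amber is at (153,220), dark at (145,168), and the clamp runs from the capstan at (205,213) to the fence at (207,130). The red spoke points to (199,227), and the large instrument is to the right.

```bash
cat > h.py <<'E'
import numpy as np, cv2
from scipy.spatial.transform import Rotation as R
from workcell import arm, imaging
def rot(q): return R.from_quat([q[1],q[2],q[3],q[0]]).as_matrix()
def ray(ci,u,v):
    f=192/np.tan(np.radians(ci["fov_y"]/2))
    return np.array(ci["origin"]), rot(ci["attitude"])@np.array([(u-ci["cx"])/f,(v-ci["cy"])/f,1])
def onz(ci,u,v,z):
    o,d=ray(ci,u,v); return o+d*(z-o[2])/d[2]
def tri(c1,p1,c2,p2):
    a,d=ray(c1,*p1); b,e=ray(c2,*p2)
    t=np.linalg.lstsq(np.c_[d,-e],b-a,rcond=None)[0]; P,Q=a+d*t[0],b+e*t[1]
    return (P+Q)/2,np.linalg.norm(P-Q)
def proj(ci,P):
    f=192/np.tan(np.radians(ci["fov_y"]/2)); c=rot(ci["attitude"]).T@(np.array(P)-ci["origin"]); return c[:2]/c[2]*f+[ci["cx"],ci["cy"]]
def tcp():
    s=arm.sense(); return s["ee_pos"],rot(s["orientation"]),s
E
python3 - <<'E'
from h import *
np.set_printoptions(precision=4,suppress=True)
im=cv2.imread("pics/top0.png"); c=imaging.camera_info("top"); s=imaging.camera_info("scene")
cv2.imwrite("pics/topc.png",cv2.resize(im[110:250,120:260],None,fx=4.2,fy=4.2,interpolation=cv2.INTER_CUBIC))
hsv=cv2.cvtColor(im,cv2.COLOR_BGR2HSV)
sub=np.zeros(im.shape[:2],np.uint8); sub[105:245,175:240]=1
m=((hsv[:,:,2]>90)*sub).astype(np.uint8)
cn=max(cv2.findContours(m,0,2)[0],key=cv2.contourArea); print(cv2.boxPoints(cv2.minAreaRect(cn)), [onz(c,*p,0.018) for p in cv2.boxPoints(cv2.minAreaRect(cn))])
print("box front/top edges", tri(c,(270,215),s,(246,183)), tri(c,(450,214),s,(447,352)))
E
```

```text
[[179.4416 235.4941]
 [180.6331 123.4855]
 [230.1701 124.0125]
 [228.9785 236.0211]] [array([0.4355, 0.2928, 0.018 ]), array([0.7564, 0.2929, 0.018 ]), array([0.7543, 0.1503, 0.018 ]), array([0.4336, 0.1532, 0.018 ])]
box front/top edges (array([0.4917, 0.0372, 0.1845]), np.float64(0.016055773254115363)) (array([ 0.482 , -0.4067,  0.1474]), np.float64(0.027011118824210104))
```

View pics/topc.png

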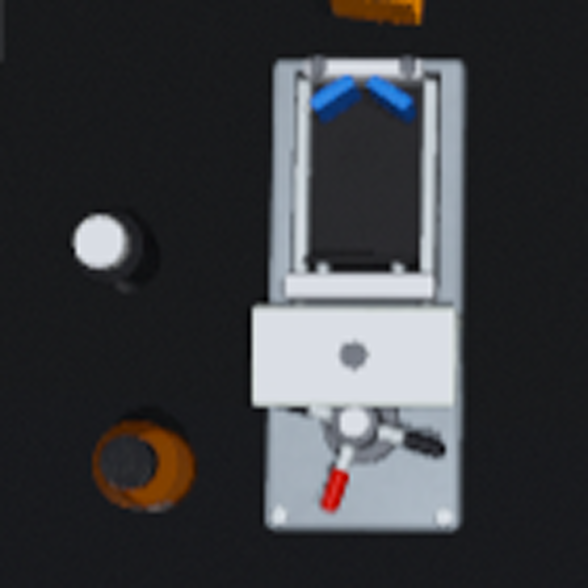

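The crop shows the plate corners at about (266,530), (461,530), (275,60) and (465,62). Hub top is at (355,425), hood centre at (354,355), red spoke end at (330,508), amber cap at (127,461) and dark cap at (100,241).

Run:
```python
from h import *
np.set_printoptions(precision=4,suppress=True)
c=imaging.camera_info("top"); s=imaging.camera_info("scene")
g=lambda u,v:((u+.5)/4.2-.5+120,(v+.5)/4.2-.5+110)
for n,u,v,z in [("bl",266,530,.018),("br",461,530,.018),("tl",275,60,.018),("tr",465,62,.018),("hub",355,425,.075),("hood",354,355,.086),("red",330,508,.058),("blk",443,448,.058),("cap",127,461,.105),("body",150,465,.05),("dark",100,241,.09),("fenceL",318,105,.069),("fenceR",405,102,.069)]:
    print(n,onz(c,*g(u,v),z))
im=cv2.imread("pics/scene0.png")
print("cap scene", onz(s,157.5,157,.105), "tri",tri(c,g(127,461),s,(157.5,157)))
```

```text
bl [0.4346 0.2829 0.018 ]
br [0.4341 0.1521 0.018 ]
tl [0.7551 0.28   0.018 ]
tr [0.7532 0.1498 0.018 ]
hub [0.502  0.2177 0.075 ]
hood [0.5464 0.2175 0.086 ]
red [0.4487 0.2354 0.058 ]
blk [0.4876 0.1618 0.058 ]
cap [0.4783 0.3584 0.105 ]
body [0.4774 0.3549 0.05  ]
dark [0.6204 0.3813 0.09  ]
fenceL [0.7132 0.244  0.069 ]
fenceR [0.715  0.1867 0.069 ]
cap scene [0.4773 0.3587 0.105 ] tri (array([0.4778, 0.3586, 0.1049]), np.float64(0.000964472868298598))
```

{"op": "carry_out", "data": {"increments": [[0.2,-0.2,-0.06,-30,1],[0.2,-0.2,-0.06,-30,1],[0.2,-0.2,-0.06,-30,1],[0.2,-0.2,-0.06,-30,1],[0.2,-0.2,-0.06,-30,1],[0.2,-0.2,-0.06,-30,1],[0.2,-0.2,-0.06,-30,1],[0.2,-0.2,-0.06,-30,1]]}}

```text
clock: 0.77
ee_pos: [0.3339, -0.3592, 0.3541]
orientation: [0.001, 0.912, 0.411, 0.001]
contact_force: [0.4, 0.3, -0.2]
opening: 0.0921
grip_force: 0.0
```

```bash
cat > to.py <<'E'
# usage: to.py x y z yaw_deg(of tool x in world)
import sys; from h import *
np.set_printoptions(precision=4,suppress=True)
p,M,s=tcp(); yaw=np.degrees(np.arctan2(M[1,0],M[0,0]))
print("t",s["clock"],"p",p,"yaw",round(yaw,2),"tilt",M[:,2],"F",s["contact_force"],"open",round(s["opening"],4),"grip",round(s["grip_force"],1),"q",s["qpos"])
if len(sys.argv)>1:
    a=[float(v) for v in sys.argv[1:]]
    print("delta tool",M.T@(np.array(a[:3])-p),"turn",-((a[3]-yaw+180)%360-180))
E
python3 to.py 0.43 0 0.36 60
```

```text
t 0.7667 p [ 0.3339 -0.3592  0.3541] yaw 48.56 tilt [ 0.0024 -0.0001 -1.    ] F [ 0.391   0.3195 -0.1648] open 0.0921 grip 0.0 q [ 1.3976  0.1712 -0.6989  1.8602  0.1187  1.1505 -0.0658]
delta tool [ 0.3329 -0.1657 -0.0057] turn -11.441397473872627
```

{"op": "carry_out", "data": {"increments": [[0.333,-0.166,-0.006,-16,1],[0.333,-0.166,-0.006,-16,1],[0.333,-0.166,-0.006,-16,1],[0.333,-0.166,-0.006,-16,1],[0.333,-0.166,-0.006,-16,1],[0.333,-0.166,-0.006,-16,1],[0.333,-0.166,-0.006,-16,1],[0.333,-0.166,-0.006,-16,1]]}}

```text
clock: 1.43
ee_pos: [0.4181, -0.0438, 0.3577]
orientation: [0.001, 0.849, 0.529, -0.0]
contact_force: [0.7, 0.2, -0.1]
opening: 0.0919
grip_force: 0.0
```

```bash
python3 to.py 0.478 0.3585 0.27 90
```

```text
t 1.4333 p [ 0.4181 -0.0438  0.3577] yaw 63.9 tilt [ 0.0002 -0.0015 -1.    ] F [ 0.7233  0.1588 -0.0777] open 0.0919 grip 0.0 q [ 1.091   0.0177 -1.0453  1.9915  0.0185  1.141  -0.4176]
delta tool [ 0.3878 -0.1234  0.0871] turn -26.104978127867497
```

{"op": "carry_out", "data": {"increments": [[0.35,-0.11,0.01,-20,1],[0.35,-0.11,0.01,-20,1],[0.35,-0.11,0.01,-20,1],[0.35,-0.11,0.01,-20,1],[0.35,-0.11,0.01,-20,1],[0.35,-0.11,0.01,-20,1],[0.35,-0.11,0.01,-20,1],[0.35,-0.11,0.01,-20,1]]}}

```text
clock: 2.1
ee_pos: [0.4686, 0.2853, 0.3475]
orientation: [-0.0, 0.744, 0.668, -0.001]
contact_force: [0.5, -1.0, 0.3]
opening: 0.0918
grip_force: 0.0
```

```bash
python3 to.py 0.478 0.3585 0.22 90
```

```text
t 2.1 p [0.4686 0.2853 0.3475] yaw 83.87 tilt [-0.0011 -0.0007 -1.    ] F [ 0.5225 -0.9849  0.2615] open 0.0918 grip 0.0 q [ 0.2561  0.4346 -1.1043  1.7283  0.4092  1.2365 -1.0569]
delta tool [0.0739 0.0017 0.1275] turn -6.132689241888642
```

{"op": "carry_out", "data": {"increments": [[0.035,0.001,0.05,-6,1],[0.072,0.002,0.1,-6,1],[0.072,0.002,0.12,-6,1],[0.072,0.002,0.12,-6,1],[0.072,0.002,0.12,-6,1]]}}

```text
clock: 2.52
ee_pos: [0.4756, 0.3551, 0.2242]
orientation: [-0.001, 0.707, 0.708, -0.004]
contact_force: [0.2, 0.2, 1.0]
opening: 0.0921
grip_force: 0.0
```

```bash
python3 to.py 0.478 0.3585 0.143 90
python3 - <<'E'
from h import *
ci=imaging.camera_info("wrist"); im=imaging.get_image("wrist"); cv2.imwrite("pics/w1.png",im[:,:,::-1])
print(ci,proj(ci,[.478,.3585,.105]))
E
```

```text
t 2.5167 p [0.4756 0.3551 0.2242] yaw 90.09 tilt [-0.007  -0.0032 -1.    ] F [0.1632 0.1712 0.9841] open 0.0921 grip 0.0 q [ 0.0175  0.6527 -0.982   1.7412  0.6022  1.0904 -1.1643]
delta tool [0.0037 0.0029 0.0812] turn 0.08943029269022418
{'fov_y': 68.15455641971319, 'cx': 253.96020596030397, 'cy': 195.1887052519382, 'origin': array([0.47614809, 0.43202445, 0.31582065]), 'attitude': array([ 1.43802164e-01,  9.89601089e-01,  7.30895407e-04, -3.17603093e-03])} [258.0101592 208.5347204]
```

View pics/w1.png

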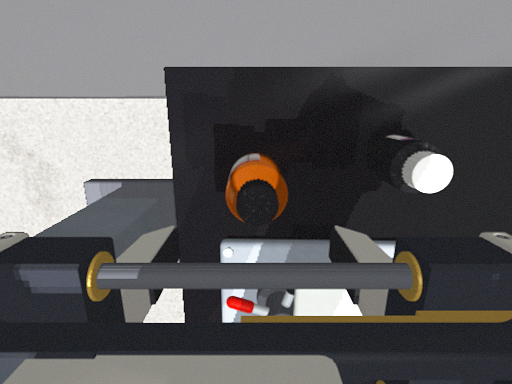

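The wrist view shows the amber cap at about (258,204), against a predicted (258,208). That agrees to about 3 mm. The dark cap is at (432,173) and the red spoke at (240,304). I'll descend and grip.

{"op": "carry_out", "data": {"increments": [[0.004,0.003,0.03,0,1],[0.004,0.003,0.055,0,1],[0.004,0.003,0.072,0,1],[0.004,0.003,0.08,0,1],[0.004,0.003,0.08,0,1],[0.004,0.003,0.08,0,0.6],[0.004,0.003,0.08,0,0.3],[0.004,0.003,0.08,0,0.1]]}}

```text
clock: 3.23
ee_pos: [0.4819, 0.3597, 0.1505]
orientation: [0.0, 0.708, 0.706, 0.001]
contact_force: [0.2, -0.1, 0.8]
opening: 0.076
grip_force: 0.0
```

{"op": "carry_out", "data": {"increments": [[0,0,0,0,0.1],[0,0,0,0,0],[0,0,0,0,0],[0,0,0,0,0],[0,0,0,0,0]]}}

```text
clock: 3.65
ee_pos: [0.4809, 0.3593, 0.1485]
orientation: [0.0, 0.708, 0.707, -0.0]
contact_force: [0.1, 0.8, 0.7]
opening: 0.0431
grip_force: 0.3
```

```bash
python3 to.py 0.478 0.3585 0.143 90
```

```text
t 3.65 p [0.4809 0.3593 0.1485] yaw 89.93 tilt [-0.     -0.0001 -1.    ] F [0.0828 0.8353 0.6627] open 0.0431 grip 0.3 q [-0.0412  0.7467 -0.9014  1.776   0.6998  0.9738 -1.2323]
delta tool [-0.0008 -0.0029  0.0055] turn -0.06838499862334402
```

{"op": "carry_out", "data": {"increments": [[0,-0.002,-0.001,0,0],[0,-0.002,-0.001,0,0],[0,-0.002,-0.001,0,0],[0,-0.002,-0.001,0,0],[0,-0.002,-0.001,0,0],[0,-0.002,-0.001,0,0]]}}

```text
clock: 4.15
ee_pos: [0.4789, 0.3592, 0.1494]
orientation: [-0.0, 0.708, 0.707, -0.0]
contact_force: [0.5, -0.3, -2.1]
opening: 0.0345
grip_force: 29.8
```

```bash
python3 to.py 0.478 0.3585 0.24 90
```

```text
t 4.15 p [0.4789 0.3592 0.1494] yaw 89.92 tilt [-0.0002 -0.0001 -1.    ] F [ 0.5381 -0.3173 -2.1077] open 0.0345 grip 29.8 q [-0.0408  0.7436 -0.903   1.7797  0.6983  0.9733 -1.2344]
delta tool [-0.0007 -0.0009 -0.0906] turn -0.07780094670988547
```

{"op": "carry_out", "data": {"increments": [[0,0,-0.02,0,0],[0,0,-0.06,0,0],[0,0,-0.1,0,0],[0,0,-0.13,0,0],[-0.02,0.03,-0.13,0,0],[-0.04,0.055,-0.13,0,0],[-0.06,0.08,-0.13,0,0],[-0.08,0.11,-0.13,0,0]]}}

```text
clock: 4.82
ee_pos: [0.5893, 0.2781, 0.2798]
orientation: [0.0, 0.707, 0.707, -0.0]
contact_force: [0.4, 0.9, -2.3]
opening: 0.0347
grip_force: 29.9
```

```bash
python3 to.py 0.675 0.2156 0.25 90
```

```text
t 4.8167 p [0.5893 0.2781 0.2798] yaw 89.99 tilt [ 0.0003 -0.0008 -1.    ] F [ 0.3897  0.9286 -2.3055] open 0.0347 grip 29.9 q [ 0.1627  0.6808 -0.9828  1.5462  0.5889  1.235  -0.9161]
delta tool [-0.0625  0.0857  0.0299] turn -0.011018462004187768
```

{"op": "carry_out", "data": {"increments": [[-0.02,0.028,0,0,0],[-0.042,0.058,0,0,0],[-0.06,0.08,0,0,0],[-0.0625,0.0855,0,0,0],[-0.0625,0.0855,0.03,0,0],[-0.0625,0.0855,0.06,0,0],[-0.0625,0.0855,0.08,0,0],[-0.0625,0.0855,0.09,0,0]]}}

```text
clock: 5.48
ee_pos: [0.6726, 0.2152, 0.1854]
orientation: [-0.001, 0.708, 0.707, -0.003]
contact_force: [-0.7, -0.9, -2.1]
opening: 0.0341
grip_force: 30.0
```

```bash
python3 to.py 0.675 0.2156 0.1674 90
```

```text
t 5.4833 p [0.6726 0.2152 0.1854] yaw 89.92 tilt [-0.0049 -0.0022 -1.    ] F [-0.7452 -0.8907 -2.1406] open 0.0341 grip 30.0 q [ 0.1929  0.8544 -0.8897  1.4603  0.6911  1.1648 -0.8092]
delta tool [0.0004 0.0024 0.018 ] turn -0.07892055367011608
```

{"op": "carry_out", "data": {"increments": [[0,0.001,0,0,0],[0,0.001,0.003,0,0],[0,0.001,0.006,0,0],[0,0.001,0.008,0,0],[0,0.001,0.01,0,0],[0,0.001,0.012,0,0],[0,0.001,0.013,0,0],[0,0.001,0.013,0,0]]}}

```text
clock: 6.15
ee_pos: [0.6752, 0.2164, 0.1765]
orientation: [0.0, 0.708, 0.707, -0.0]
contact_force: [0.4, 0.0, -2.5]
opening: 0.0345
grip_force: 30.0
```

```bash
python3 to.py 0.675 0.2156 0.1674 90
```

```text
t 6.15 p [0.6752 0.2164 0.1765] yaw 89.92 tilt [ 0.0001 -0.0002 -1.    ] F [ 0.3624  0.0284 -2.4678] open 0.0345 grip 30.0 q [ 0.1886  0.8651 -0.8833  1.4618  0.701   1.1489 -0.8141]
delta tool [-0.0008 -0.0002  0.0091] turn -0.07566066161734852
```

{"op": "carry_out", "data": {"increments": [[0,0,0.002,0,0],[0,0,0.004,0,0],[0,0,0.005,0,0],[0,0,0.006,0,0],[0,0,0.007,0,0],[0,0,0.008,0,0],[0,0,0.009,0,0],[0,0,0.009,0,0]]}}

```text
clock: 6.82
ee_pos: [0.6752, 0.2166, 0.1675]
orientation: [-0.0, 0.708, 0.707, 0.0]
contact_force: [-0.6, -0.2, -2.2]
opening: 0.0347
grip_force: 30.0
```

```bash
python3 to.py 0.675 0.2156 0.1674 90
```

```text
t 6.8167 p [0.6752 0.2166 0.1675] yaw 89.92 tilt [ 0.      0.0001 -1.    ] F [-0.6184 -0.2133 -2.2335] open 0.0347 grip 30.0 q [ 0.1859  0.8746 -0.8774  1.4665  0.7083  1.1362 -0.8188]
delta tool [-0.001  -0.0002  0.0001] turn -0.07663646169478966
```

Still hanging, with no contact yet; I'll continue in fine steps.

{"op": "carry_out", "data": {"increments": [[0,0,0.001,0,0],[0,0,0.001,0,0],[0,0,0.002,0,0],[0,0,0.002,0,0]]}}

```text
clock: 7.15
ee_pos: [0.6753, 0.2174, 0.1672]
orientation: [0.0, 0.707, 0.707, 0.001]
contact_force: [-2.7, 0.6, 7.0]
opening: 0.0345
grip_force: 30.2
```

{"op": "carry_out", "data": {"increments": [[0,0,0,0,0.42],[0,0,0,0,0.5],[0,0,0,0,0.7],[0,0,0,0,0.9],[0,0,0,0,1],[0,0,0,0,1],[0,0,0,0,1]]}}

```text
clock: 7.73
ee_pos: [0.6752, 0.2164, 0.1654]
orientation: [-0.0, 0.708, 0.707, -0.0]
contact_force: [0.4, 0.4, -0.5]
opening: 0.0741
grip_force: 0.0
```

{"op": "carry_out", "data": {"increments": [[0,0,-0.015,0,1],[0,0,-0.04,0,1],[0,0,-0.08,0,1],[0,0,-0.11,0,1],[0,-0.035,-0.11,0,0.5],[0,-0.07,-0.11,0,0],[0,-0.105,-0.11,0,0],[0,-0.14,-0.11,0,0]]}}

```text
clock: 8.4
ee_pos: [0.5337, 0.2169, 0.2767]
orientation: [0.0, 0.708, 0.707, 0.0]
contact_force: [0.4, -0.1, 0.8]
opening: 0.0697
grip_force: 0.0
```

```bash
python3 to.py
python3 - <<'E'
from h import *
im=imaging.get_image("top")[:,:,::-1]; cv2.imwrite("pics/t2.png",im)
im=im[110:250,120:260]; cv2.imwrite("pics/t2c.png",cv2.resize(im,None,fx=4.2,fy=4.2,interpolation=cv2.INTER_CUBIC))
E
```

```text
t 8.4 p [0.5337 0.2169 0.2767] yaw 89.92 tilt [ 0.0013 -0.0001 -1.    ] F [ 0.3698 -0.1386  0.794 ] open 0.0697 grip 0.0 q [ 0.3354  0.5651 -1.0461  1.7449  0.5343  1.147  -0.874 ]
```

View pics/t2c.png

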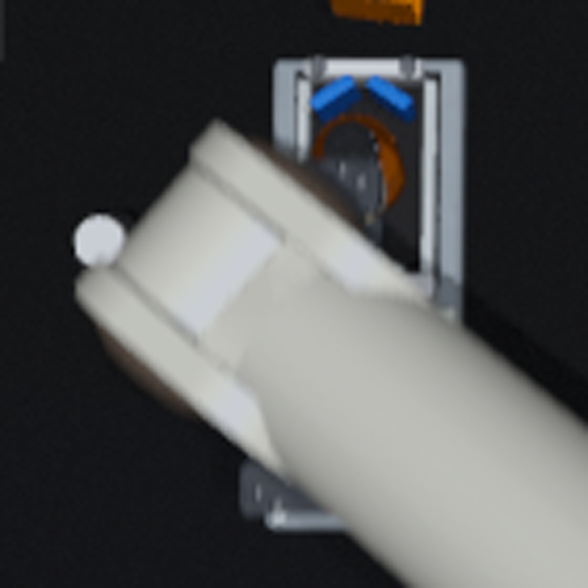

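The top view shows the bottle standing upright in the bay at about (358,163), short of the blue fence, with the jaw well behind it. Next I'll plan the pushes on the red spoke.

```bash
cat > entry.py <<'E'
# entry.py phi_spoke_deg gap_m : TCP xy for finger behind the spoke ; then delta from now
import sys; from h import *
C=np.array([.503,.217]); f=np.radians(float(sys.argv[1])); g=float(sys.argv[2])
er=np.array([-np.cos(f),np.sin(f)]); et=np.array([np.sin(f),np.cos(f)])
P=C+.046*er-(.016+g)*et
print(P.round(4),"yaw",90-np.degrees(f))
sys.argv=["to.py",*P,sys.argv[3],90-np.degrees(f)]; exec(open("to.py").read())
E
python3 entry.py 17 0.010 0.15
python3 -c "
import numpy as np
for d in (5,10,15,20,25,30,35,40,45,50):
    a=np.radians(d);print(d,(1e3*(46*np.sin(a)-16*(np.cos(a)-1))/1e3).round(1),(46*(1-np.cos(a))-16*np.sin(a)).round(1))"
```

```text
[0.4514 0.2056] yaw 73.0
t 8.45 p [0.5252 0.2181 0.2754] yaw 90.36 tilt [-0.0057 -0.0043 -1.    ] F [-7.7689  0.1688 -1.3734] open 0.0656 grip 0.0 q [ 0.3358  0.5594 -1.0517  1.7584  0.5297  1.1479 -0.8751]
delta tool [-0.0115 -0.0731  0.1258] turn 17.36049594720916
5 4.1 -1.2
10 8.2 -2.1
15 12.5 -2.6
20 16.7 -2.7
25 20.9 -2.5
30 25.1 -1.8
35 29.3 -0.9
40 33.3 0.5
45 37.2 2.2
50 41.0 4.2
```

{"op": "carry_out", "data": {"increments": [[-0.006,-0.03,0,6,0],[-0.0115,-0.06,0.02,12,0],[-0.0115,-0.075,0.05,17,0],[-0.0115,-0.08,0.08,17,0],[-0.0115,-0.08,0.1,17,0],[-0.0115,-0.08,0.1,17,0],[-0.0115,-0.08,0.1,17,0],[-0.0115,-0.08,0.1,17,0]]}}

```text
clock: 9.12
ee_pos: [0.4564, 0.2063, 0.1772]
orientation: [0.0, 0.804, 0.594, 0.001]
contact_force: [-1.0, 0.5, -0.3]
opening: 0.0126
grip_force: 0.0
```

```bash
python3 entry.py 17 0.010 0.111;python3 - <<'E'
from h import *
ci=imaging.camera_info("wrist"); im=imaging.get_image("wrist"); cv2.imwrite("pics/w2.png",im[:,:,::-1])
C=np.array([.503,.217])
for f in (17,-73):
    a=np.radians(f); print(f,proj(ci,[C[0]-.062*np.cos(a),C[1]+.062*np.sin(a),.058]))
E
```

```text
[0.4514 0.2056] yaw 73.0
t 9.1167 p [0.4564 0.2063 0.1772] yaw 72.94 tilt [ 0.0021  0.0012 -1.    ] F [-0.96    0.4719 -0.29  ] open 0.0126 grip 0.0 q [ 0.274   0.538  -0.9355  2.0071  0.5669  0.8761 -1.2711]
delta tool [-0.0022 -0.0046  0.0661] turn -0.06062609513469397
17 [227.06330532 184.04630557]
-73 [304.14482153 256.63874686]
```

View pics/w2.png

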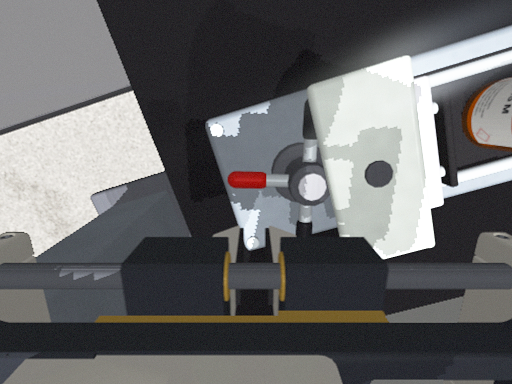

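The wrist view shows the red spoke tip at (228,180), against a predicted (227,184), so the capstan model holds. The fingers are just behind it at about (258,240), clear of the hood.

{"op": "carry_out", "data": {"increments": [[-0.002,-0.003,0.02,0,0],[-0.002,-0.003,0.04,0,0],[-0.002,-0.003,0.055,0,0],[-0.002,-0.003,0.064,0,0],[-0.002,-0.003,0.066,0,0],[-0.002,-0.003,0.066,0,0],[-0.002,-0.003,0.066,0,0],[-0.002,-0.003,0.066,0,0]]}}

```text
clock: 9.83
ee_pos: [0.4526, 0.2047, 0.1106]
orientation: [0.0, 0.804, 0.594, 0.001]
contact_force: [0.7, -0.1, -0.2]
opening: 0.0006
grip_force: 0.0
```

```bash
python3 entry.py 17 0.000 0.111
```

```text
[0.4543 0.2151] yaw 73.0
t 9.8333 p [0.4526 0.2047 0.1106] yaw 72.92 tilt [ 0.0018  0.0007 -1.    ] F [ 0.6779 -0.095  -0.2114] open 0.0006 grip 0.0 q [ 0.1906  0.6315 -0.8328  2.0486  0.6873  0.7599 -1.3692]
delta tool [ 0.0105 -0.0014 -0.0004] turn -0.08172747585467732
```

{"op": "carry_out", "data": {"increments": [[0.005,0,0,0,0],[0.01,-0.0015,0,0,0],[0.0146,-0.0027,0,5,0],[0.0187,-0.0036,0,10,0],[0.023,-0.0041,0,15,0],[0.0272,-0.0042,0,20,0],[0.0314,-0.004,0,25,0],[0.0356,-0.0033,0,30,0]]}}

```text
clock: 10.5
ee_pos: [0.4574, 0.2386, 0.1094]
orientation: [0.001, 0.931, 0.364, -0.002]
contact_force: [-4.0, -3.6, 5.2]
opening: 0.0006
grip_force: 3.1
```

```bash
python3 entry.py 47 0.000 0.111
```

```text
[0.4599 0.2397] yaw 43.0
t 10.5 p [0.4574 0.2386 0.1094] yaw 42.69 tilt [-0.0029 -0.0033 -1.    ] F [-4.0375 -3.5635  5.1612] open 0.0006 grip 3.1 q [ 0.0307  0.6132 -0.7056  2.0014  0.5864  0.7429 -1.8603]
delta tool [ 0.0026  0.0008 -0.0016] turn -0.30648639269077194
```

{"op": "carry_out", "data": {"increments": [[0.0041,-0.0012,0,5,0],[0.0082,-0.0021,0,10,0],[0.0125,-0.0026,0,15,0],[0.0167,-0.0027,0,20,0],[0.0209,-0.0025,0,25,0],[0.0234,-0.0022,0,28,0],[0.0234,-0.0022,0,28,0]]}}

```text
clock: 11.08
ee_pos: [0.4728, 0.258, 0.1095]
orientation: [0.0, 0.992, 0.13, -0.001]
contact_force: [-4.7, 0.3, 2.7]
opening: 0.0003
grip_force: 2.1
```

```bash
python3 entry.py 75 0.000 0.111
```

```text
[0.4756 0.2573] yaw 15.0
t 11.0833 p [0.4728 0.258  0.1095] yaw 14.89 tilt [-0.0027 -0.0006 -1.    ] F [-4.7339  0.2726  2.6895] open 0.0003 grip 2.1 q [-0.0836  0.6066 -0.5878  1.9499  0.4907  0.7326 -2.2745]
delta tool [ 0.0025  0.0014 -0.0015] turn -0.11078601984829106
```

{"op": "carry_out", "data": {"increments": [[-0.005,0,0,0,0],[-0.01,0,-0.005,0,0],[-0.012,0,-0.03,-7,0],[-0.012,0,-0.05,-14,0],[-0.02,0.01,-0.055,-21,0],[-0.02,0.025,-0.055,-28,0],[-0.02,0.04,-0.055,-35,0],[-0.02,0.055,-0.055,-42,0]]}}

```text
clock: 11.75
ee_pos: [0.4699, 0.1979, 0.1655]
orientation: [0.001, 0.877, 0.48, 0.001]
contact_force: [-0.0, -0.9, 0.2]
opening: 0.0002
grip_force: 0.0
```

```bash
python3 entry.py -18 0.010 0.165
```

```text
[0.4673 0.1781] yaw 108.0
t 11.75 p [0.4699 0.1979 0.1655] yaw 57.33 tilt [ 0.0022 -0.     -1.    ] F [-0.0314 -0.9144  0.2378] open 0.0002 grip 0.0 q [ 0.2169  0.5342 -0.8315  1.9942  0.5312  0.8402 -1.4827]
delta tool [-0.0181  0.0086  0.0005] turn -50.66579481892356
```

{"op": "carry_out", "data": {"increments": [[-0.009,0.004,0,-7,0],[-0.018,0.0085,0,-14,0],[-0.018,0.0085,0,-21,0],[-0.018,0.0085,0,-28,0],[-0.018,0.0085,0,-35,0],[-0.018,0.0085,0,-42,0],[-0.018,0.0085,0,-49,0],[-0.018,0.0085,0,-51,0]]}}

```text
clock: 12.42
ee_pos: [0.467, 0.1785, 0.165]
orientation: [0.0, 0.586, 0.811, 0.0]
contact_force: [0.7, -0.3, 0.0]
opening: -0.0001
grip_force: 0.0
```

```bash
python3 entry.py -18 0.010 0.111;python3 - <<'E'
from h import *
ci=imaging.camera_info("wrist"); im=imaging.get_image("wrist"); cv2.imwrite("pics/w3.png",im[:,:,::-1])
C=np.array([.503,.217])
for f in (72,-18,-23):
    a=np.radians(f); print(f,proj(ci,[C[0]-.062*np.cos(a),C[1]+.062*np.sin(a),.058]))
E
```

```text
[0.4673 0.1781] yaw 108.0
t 12.4167 p [0.467  0.1785 0.165 ] yaw 108.29 tilt [ 0.0011  0.0001 -1.    ] F [ 0.7473 -0.2567  0.0247] open -0.0001 grip 0.0 q [ 0.3982  0.618  -1.0375  2.0134  0.6865  0.9074 -0.6932]
delta tool [-0.0004  0.0001  0.054 ] turn 0.29091395176516244
72 [323.82889774  94.92644643]
-18 [231.77712306 185.41413575]
-23 [232.23446426 192.6091762 ]
```

View pics/w3.png

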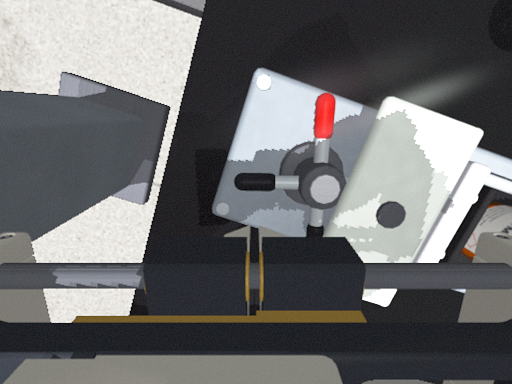

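The wrist view shows the red tip at (326,95) and the black spoke tip at (236,182), close to my prediction for 72° and -18°. The fingers are at (255,240), behind the black spoke.

{"op": "carry_out", "data": {"increments": [[0,0,0.02,0,0],[0,0,0.04,0,0],[0,0,0.052,0,0],[0,0,0.054,0,0],[0,0,0.054,0,0],[0.005,0,0.054,0,0],[0.0095,0,0.054,0,0],[0.0095,0,0.054,0,0]]}}

```text
clock: 13.13
ee_pos: [0.4642, 0.1888, 0.1115]
orientation: [0.001, 0.588, 0.809, 0.001]
contact_force: [0.6, 0.1, -0.1]
opening: 0.0005
grip_force: 0.0
```

```bash
python3 entry.py -18 0.00 0.111
```

```text
[0.4642 0.1876] yaw 108.0
t 13.1333 p [0.4642 0.1888 0.1115] yaw 107.97 tilt [ 0.0017  0.0002 -1.    ] F [ 0.5677  0.0557 -0.1365] open 0.0005 grip 0.0 q [ 0.3047  0.6928 -0.9443  2.0355  0.7847  0.8227 -0.7934]
delta tool [-0.0012 -0.0004  0.0005] turn -0.02744116737596869
```

{"op": "carry_out", "data": {"increments": [[0.0041,-0.0012,0,5,0],[0.0082,-0.0021,0,10,0],[0.0125,-0.0026,0,15,0],[0.0167,-0.0027,0,20,0],[0.0209,-0.0025,0,25,0],[0.0251,-0.0018,0,30,0],[0.0293,-0.0009,0,35,0],[0.0333,0.0005,0,40,0]]}}

```text
clock: 13.8
ee_pos: [0.4534, 0.2181, 0.1109]
orientation: [0.001, 0.831, 0.557, -0.002]
contact_force: [-4.0, -5.9, 3.9]
opening: 0.0003
grip_force: 3.1
```

```bash
python3 entry.py 22 0.00 0.111
```

```text
[0.4544 0.2194] yaw 68.0
t 13.8 p [0.4534 0.2181 0.1109] yaw 67.64 tilt [-0.0011 -0.004  -1.    ] F [-4.0164 -5.8998  3.9279] open 0.0003 grip 3.1 q [ 0.1303  0.6237 -0.7898  2.0307  0.6521  0.7583 -1.4536]
delta tool [ 0.0015  0.0004 -0.0001] turn -0.35849014149005143
```

Good. Next I'll push from 22° to 62°, slower towards the end as the pad meets the bottle.

{"op": "carry_out", "data": {"increments": [[0.0041,-0.0012,0,5,0],[0.0082,-0.0021,0,10,0],[0.0125,-0.0026,0,15,0],[0.0167,-0.0027,0,20,0],[0.0209,-0.0025,0,25,0],[0.0251,-0.0018,0,30,0],[0.0293,-0.0009,0,35,0],[0.0333,0.0005,0,40,0]]}}

```text
clock: 14.47
ee_pos: [0.4648, 0.2503, 0.1107]
orientation: [0.001, 0.971, 0.24, -0.002]
contact_force: [-6.8, -2.2, 4.4]
opening: 0.0001
grip_force: 3.3
```

```bash
python3 entry.py 62 0.00 0.111
```

```text
[0.4673 0.2501] yaw 28.0
t 14.4667 p [0.4648 0.2503 0.1107] yaw 27.75 tilt [-0.0035 -0.0021 -1.    ] F [-6.8005 -2.2127  4.4151] open 0.0001 grip 3.3 q [-0.0474  0.6007 -0.6243  1.974   0.5159  0.7332 -2.0704]
delta tool [ 0.0021  0.0014 -0.0003] turn -0.24953898971713784
```

{"op": "carry_out", "data": {"increments": [[0.0033,-0.001,0,4,0],[0.0066,-0.0018,0,8,0],[0.0107,-0.0024,0,13,0],[0.0107,-0.0024,0,13,0]]}}

```text
clock: 14.8
ee_pos: [0.4737, 0.2584, 0.1108]
orientation: [0.0, 0.992, 0.129, -0.001]
contact_force: [-5.0, 0.0, 1.7]
opening: 0.0004
grip_force: 2.3
```

```bash
python3 entry.py 75 0.00 0.111
```

```text
[0.4756 0.2573] yaw 15.0
t 14.8 p [0.4737 0.2584 0.1108] yaw 14.83 tilt [-0.0024 -0.0004 -1.    ] F [-4.9584  0.0391  1.7307] open 0.0004 grip 2.3 q [-0.0985  0.6    -0.5685  1.948   0.4718  0.7299 -2.2597]
delta tool [ 0.0016  0.0016 -0.0003] turn -0.17286296128349932
```

{"op": "carry_out", "data": {"increments": [[-0.005,0,0,0,0],[-0.01,0,-0.005,0,0],[-0.012,0,-0.03,-7,0],[-0.012,0,-0.05,-14,0],[-0.02,0.01,-0.055,-21,0],[-0.02,0.025,-0.055,-28,0],[-0.02,0.04,-0.055,-35,0],[-0.02,0.055,-0.055,-42,0]]}}

```text
clock: 15.47
ee_pos: [0.4707, 0.1986, 0.1666]
orientation: [0.001, 0.877, 0.48, 0.001]
contact_force: [-0.9, -0.0, -1.0]
opening: 0.0002
grip_force: 0.0
```

```bash
python3 entry.py -18 0.010 0.165
```

```text
[0.4673 0.1781] yaw 108.0
t 15.4667 p [0.4707 0.1986 0.1666] yaw 57.37 tilt [ 0.0025  0.0001 -1.    ] F [-0.9411 -0.0385 -1.0377] open 0.0002 grip 0.0 q [ 0.2002  0.525  -0.8097  1.992   0.5129  0.836  -1.4668]
delta tool [-0.0191  0.0082  0.0016] turn -50.625336899919546
```

{"op": "carry_out", "data": {"increments": [[-0.009,0.004,0,-7,0],[-0.019,0.008,0,-14,0],[-0.019,0.008,0,-21,0],[-0.019,0.008,0,-28,0],[-0.019,0.008,0,-35,0],[-0.019,0.008,0,-42,0],[-0.019,0.008,0,-49,0],[-0.019,0.008,0,-51,0]]}}

```text
clock: 16.13
ee_pos: [0.4669, 0.1785, 0.1661]
orientation: [0.001, 0.585, 0.811, 0.0]
contact_force: [0.3, -0.3, 0.5]
opening: 0.0002
grip_force: 0.0
```

```bash
python3 entry.py -18 0.010 0.111;python3 - <<'E'
from h import *
ci=imaging.camera_info("wrist"); im=imaging.get_image("wrist"); cv2.imwrite("pics/w4.png",im[:,:,::-1])
C=np.array([.503,.217])
for f in (73,-17):
    a=np.radians(f); print(f,proj(ci,[C[0]-.062*np.cos(a),C[1]+.062*np.sin(a),.058]))
t=imaging.get_image("top")[:,:,::-1]
w=cv2.resize(im[:,:,::-1],(400,300)); k=cv2.resize(t[110:215,150:260],(400,382),interpolation=cv2.INTER_CUBIC)
o=np.zeros((382,800,3),np.uint8); o[:300,:400]=w; o[:,400:]=k; cv2.imwrite("pics/m4.png",o)
E
```

```text
[0.4673 0.1781] yaw 108.0
t 16.1333 p [0.4669 0.1785 0.1661] yaw 108.33 tilt [ 0.0014  0.0001 -1.    ] F [ 0.3215 -0.2895  0.4566] open 0.0002 grip 0.0 q [ 0.3855  0.6033 -1.0173  2.0137  0.6659  0.8981 -0.6761]
delta tool [-0.0005  0.0002  0.0551] turn 0.33121306199410583
73 [325.34844232  95.27451011]
-17 [232.09912552 183.72152259]
```

View pics/m4.png

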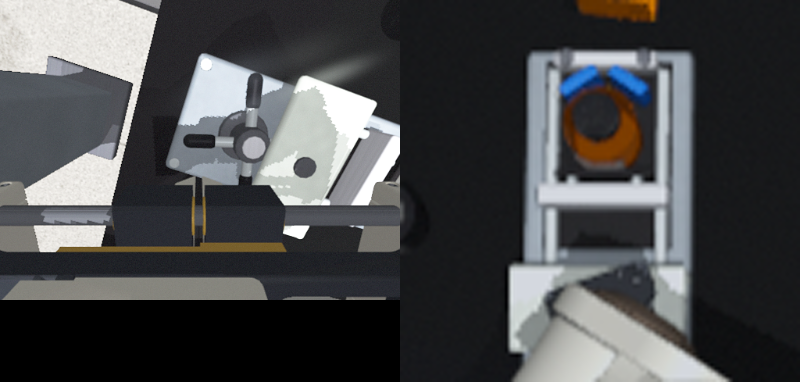

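The wrist half (left) shows the spoke tips where expected, with spoke C at -17°. The top half (right) shows the bottle just short of the blue fence and the jaw close behind it. Now for the third spoke, which I'll push carefully while reading the force.

{"op": "carry_out", "data": {"increments": [[0,0,0.02,0,0],[0,0,0.04,0,0],[0,0,0.053,0,0],[0,0,0.055,0,0],[0,0,0.055,0,0],[0.005,0,0.055,0,0],[0.0095,0,0.055,0,0],[0.0095,0,0.055,0,0]]}}

```text
clock: 16.9
ee_pos: [0.464, 0.189, 0.1115]
orientation: [0.001, 0.588, 0.809, 0.001]
contact_force: [-0.1, 0.8, -0.5]
opening: 0.0002
grip_force: 0.0
```

{"op": "carry_out", "data": {"increments": [[0.0025,-0.0007,0,3,0],[0.0049,-0.0013,0,6,0],[0.0074,-0.0019,0,9,0],[0.0099,-0.0023,0,12,0],[0.0125,-0.0026,0,15,0],[0.0125,-0.0026,0,15,0]]}}

```text
clock: 17.4
ee_pos: [0.458, 0.1978, 0.1112]
orientation: [0.002, 0.69, 0.724, -0.001]
contact_force: [0.5, -4.7, 1.6]
opening: 0.0002
grip_force: 2.0
```

```bash
cat > avg.py <<'E'
# avg.py phi_cmd : mean tangential force, torque about capstan axis, spoke angle from finger position
import sys; from h import *
C=np.array([.503,.217]); L=[]
for i in range(8):
    p,M,s=tcp(); F=s["contact_force"]; r=p[:2]-C
    e=M[:2,0]; d=r-(-.016*e)      # point on spoke line
    phi=np.degrees(np.arctan2(d[1],-d[0])); 
    L.append([s["clock"],phi,-F[:2]@e,F[2],(r[0]*F[1]-r[1]*F[0]),90-np.degrees(np.arctan2(M[1,0],M[0,0])),s["wrist_torque"][2]])
    imaging.get_image("top")
L=np.array(L); print("mean",L.mean(0).round(3)); print("std",L.std(0).round(3))
E
python3 avg.py
```

```text
mean [17.575 -4.014  5.432  3.509  0.258 -2.874  0.022]
std [0.115 0.031 0.752 0.954 0.032 0.055 0.023]
```

{"op": "carry_out", "data": {"increments": [[0.0016,-0.0005,0,2,0],[0.0033,-0.001,0,4,0],[0.0049,-0.0014,0,6,0],[0.0066,-0.0018,0,8,0],[0.0066,-0.0018,0,8,0]]}}

```text
clock: 18.22
ee_pos: [0.4555, 0.2045, 0.1109]
orientation: [0.001, 0.738, 0.674, -0.001]
contact_force: [1.8, -5.0, 3.1]
opening: 0.0004
grip_force: 2.3
```

```bash
python3 avg.py
```

```text
mean [18.392  4.332  5.327  3.468  0.259  5.102  0.023]
std [0.115 0.025 0.383 0.507 0.018 0.032 0.032]
```

{"op": "carry_out", "data": {"increments": [[0.0016,-0.0005,0,2,0],[0.0033,-0.001,0,4,0],[0.0049,-0.0014,0,6,0],[0.0066,-0.0018,0,8,0],[0.0066,-0.0018,0,8,0]]}}

```text
clock: 19.03
ee_pos: [0.454, 0.2114, 0.1108]
orientation: [0.001, 0.784, 0.621, -0.001]
contact_force: [-0.0, -3.6, 3.0]
opening: 0.0003
grip_force: 2.3
```

```bash
python3 avg.py
```

```text
mean [1.9208e+01 1.2415e+01 4.7830e+00 3.4470e+00 2.3400e-01 1.3088e+01
 1.0000e-02]
std [0.115 0.014 0.536 0.367 0.026 0.032 0.018]
```

No load yet. I'll take 5° steps.

{"op": "carry_out", "data": {"increments": [[0.0016,-0.0005,0,2,0],[0.0033,-0.001,0,4,0],[0.0041,-0.0012,0,5,0],[0.0041,-0.0012,0,5,0]]}}

```text
clock: 19.77
ee_pos: [0.4535, 0.2156, 0.1106]
orientation: [0.001, 0.81, 0.587, -0.001]
contact_force: [-1.4, -6.1, 2.5]
opening: 0.0002
grip_force: 2.5
```

```bash
python3 avg.py
```

```text
mean [19.942 17.23   5.119  3.4    0.253 18.079  0.042]
std [0.115 0.021 0.583 0.42  0.024 0.017 0.029]
```

{"op": "carry_out", "data": {"increments": [[0.0016,-0.0005,0,2,0],[0.0033,-0.001,0,4,0],[0.0041,-0.0012,0,5,0],[0.0041,-0.0012,0,5,0]]}}

```text
clock: 20.5
ee_pos: [0.4534, 0.2199, 0.1105]
orientation: [0.001, 0.834, 0.551, -0.001]
contact_force: [-1.4, -5.6, 3.3]
opening: 0.0005
grip_force: 2.5
```

```bash
python3 avg.py
```

```text
mean [20.675 22.092  4.962  3.098  0.243 23.071  0.035]
std [0.115 0.012 0.662 0.384 0.031 0.018 0.02 ]
```

{"op": "carry_out", "data": {"increments": [[0.0016,-0.0005,0,2,0],[0.0033,-0.001,0,4,0],[0.0041,-0.0012,0,5,0],[0.0041,-0.0012,0,5,0]]}}

```text
clock: 21.23
ee_pos: [0.4536, 0.224, 0.1104]
orientation: [0.001, 0.858, 0.514, -0.001]
contact_force: [-1.9, -5.5, 3.1]
opening: 0.0004
grip_force: 2.8
```

```bash
python3 avg.py
```

```text
mean [2.1408e+01 2.6748e+01 5.5980e+00 3.2780e+00 2.7800e-01 2.8068e+01
 2.6000e-02]
std [0.115 0.024 0.449 0.392 0.022 0.018 0.025]
```

{"op": "carry_out", "data": {"increments": [[0.0016,-0.0005,0,2,0],[0.0025,-0.0007,0,3,0],[0.0025,-0.0007,0,3,0],[0.0025,-0.0007,0,3,0]]}}

```text
clock: 21.97
ee_pos: [0.4539, 0.2264, 0.1103]
orientation: [0.001, 0.871, 0.492, -0.002]
contact_force: [-3.8, -5.5, 4.0]
opening: 0.0004
grip_force: 3.1
```

```bash
python3 avg.py
```

```text
mean [22.142 29.429  6.125  3.922  0.298 31.06   0.042]
std [0.115 0.018 0.554 0.424 0.024 0.002 0.018]
```

{"op": "carry_out", "data": {"increments": [[0.0016,-0.0005,0,2,0],[0.0025,-0.0007,0,3,0],[0.0025,-0.0007,0,3,0],[0.0025,-0.0007,0,3,0]]}}

```text
clock: 22.7
ee_pos: [0.4542, 0.2286, 0.1103]
orientation: [0.001, 0.883, 0.469, -0.002]
contact_force: [-3.2, -5.9, 5.4]
opening: 0.0004
grip_force: 3.5
```

```bash
python3 avg.py; python3 avg.py
```

```text
mean [22.875 32.039  7.036  4.614  0.344 34.057  0.042]
std [0.115 0.016 0.211 0.485 0.011 0.002 0.023]
mean [23.275 32.049  7.24   4.595  0.352 34.057  0.04 ]
std [0.115 0.012 0.323 0.4   0.014 0.002 0.028]
```

{"op": "carry_out", "data": {"increments": [[0.0016,-0.0005,0,2,0],[0.0025,-0.0007,0,3,0],[0.0034,-0.001,0,4.1,0],[0.0034,-0.001,0,4.1,0]]}}

```text
clock: 23.83
ee_pos: [0.4548, 0.2317, 0.1101]
orientation: [0.001, 0.9, 0.437, -0.003]
contact_force: [-4.5, -6.5, 5.2]
opening: 0.0009
grip_force: 4.1
```

```bash
python3 avg.py; python3 avg.py
```

```text
mean [24.008 35.436  7.962  5.081  0.39  38.164  0.057]
std [0.115 0.018 0.41  0.492 0.019 0.018 0.028]
mean [24.408 35.436  8.214  5.634  0.394 38.156  0.074]
std [0.115 0.01  0.303 0.246 0.013 0.002 0.032]
```

{"op": "carry_out", "data": {"increments": [[0.0005,-0.0002,0,0.6,0],[0.001,-0.0003,0,1.2,0],[0.001,-0.0003,0,1.2,0]]}}

```text
clock: 24.88
ee_pos: [0.455, 0.2325, 0.1101]
orientation: [0.001, 0.904, 0.427, -0.003]
contact_force: [-5.1, -6.9, 6.8]
opening: 0.0002
grip_force: 4.5
```

```bash
python3 avg.py
```

```text
mean [25.058 36.342  8.574  6.36   0.411 39.361  0.065]
std [0.115 0.017 0.424 0.334 0.017 0.011 0.027]
```

{"op": "carry_out", "data": {"increments": [[-0.003,0,0,0,0],[-0.006,0,0,0,0],[-0.01,0,0,0,0],[-0.01,0,-0.02,0,0],[-0.01,0,-0.05,0,0],[-0.01,0,-0.09,0,0],[-0.01,-0.02,-0.12,0,0],[-0.01,-0.06,-0.13,0,0]]}}

```text
clock: 25.95
ee_pos: [0.4092, 0.2644, 0.2447]
orientation: [0.0, 0.906, 0.424, 0.004]
contact_force: [0.4, 1.6, 0.2]
opening: 0.0007
grip_force: 0.0
```

{"op": "carry_out", "data": {"increments": [[0,0,0,0,0],[-0.03,-0.02,0,0,0],[-0.06,-0.03,0,0,0],[-0.1,-0.03,0,0,0],[-0.12,-0.03,0,0,0],[-0.12,-0.03,0,0,0]]}}

```text
clock: 26.45
ee_pos: [0.3015, 0.1875, 0.2392]
orientation: [0.002, 0.904, 0.428, -0.002]
contact_force: [0.3, -0.5, 0.2]
opening: 0.0002
grip_force: 0.0
```

```bash
python3 to.py
python3 - <<'E'
from h import *
t=imaging.get_image("top")[:,:,::-1]; s=imaging.get_image("scene")[:,:,::-1]
k=cv2.resize(t[110:250,120:260],(400,400),interpolation=cv2.INTER_CUBIC); k2=cv2.resize(s[110:240,110:240],(400,400),interpolation=cv2.INTER_CUBIC)
cv2.imwrite("pics/fin.png",np.hstack([k,k2]))
E
```

```text
t 26.45 p [0.3015 0.1875 0.2392] yaw 50.62 tilt [-0.0015 -0.0058 -1.    ] F [ 0.3379 -0.4604  0.1629] open 0.0002 grip 0.0 q [ 0.3511  0.0602 -0.9954  2.2673  0.0724  0.8475 -1.379 ]
```

View pics/fin.png

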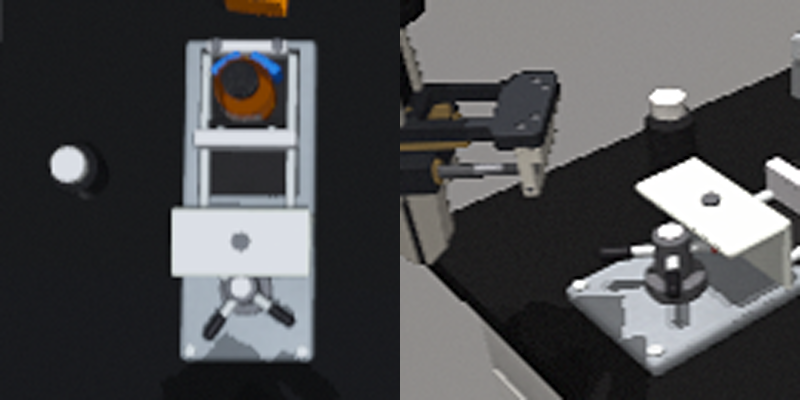

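The final view shows the bottle upright in the V at (243,85), with the jaw bar behind it at (245,138). The spokes are where I left them, at about 36°, and the arm is clear. Both the torque and the angle put the clamping force at 10–12 N.

```bash
python3 -c "
from workcell import ticket
print(ticket.finish_job())"
```

```text
the job is handed in; nothing more can be done
None
```

I stood the amber bottle in the bay, wound the jaw in until it clamped it upright against the V fence at an estimated 10–12 N, moved the arm clear and handed the job in (no verdict came back).

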